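# Dial open the medicine lock box

## Task

Open the medicine lock box: turn its three thumbwheels so that the left one shows four dots on top, the middle one one dot and the right one five, then slide the red bolt tab fully to the box's right so that the lid springs up. Press on the wheels only as hard as they need, never with more than 2 kg of force, and leave the jars, the tin and the can where they are.

Things in the scene. Friction and masses are not known exactly. Their poses are not given: they have to be found in the camera images.
- lock_box: Medicine lock box, 170 x 190 x 70 mm, fixed. Origin: centre of the underside, on the worktop (z 0); own x from front to hinge, y to the left seen from the front. Front 60 mm (own x -85 to -25): grey lock block, top at z 70 mm, with three thumbwheels and a red bolt tab in a row at own x -55 mm; behind it a white bin and lid, top at 70 mm. More than 20 N on a wheel damages it.
- lock_axle (a point): Point on the wheels' common axle, which lies along own y of the box: own x -55, y 22, z 64 mm. White rubbery rims, radius 20 mm, width 24 mm, 14 mm gaps between them, tops about 14 mm over the block. Six faces with one to six black dots (as on dice), 60 deg apart; the face on top, between the red marks on the block, is the setting.
- bolt (a joint): Travel in m of the bolt: 0 locked, 0.016 fully drawn; it slides to the box's right (own -y) against 2.5 N of friction and stays where it is left. With any wheel off the code it stops solid after about 2 mm.
- bolt_tab (a point): Top centre of the bolt's red tab, 18 mm along own x, 16 mm along own y, standing 23.5 mm over the block's top (93.5 mm over the worktop), at own y -66 mm when locked; moves with it. 30 mm are free between the tab and the right wheel.
- lid (a joint): Angle in rad of the sprung lid: 0 shut, 0.42 ajar at its stop. It springs up by itself once the bolt has been drawn about 14 mm.
- wheel_left (a joint): Angle in rad of the left wheel (own y 60 mm of the box): 0 = one dot on top, +1.047 per further dot, endless (6.283 a turn). It grows when its top is drawn to own +x. A sprung detent holds it on each face: about 0.08 N m (4 N at the rim) to leave, falling to nothing half-way, then it snaps to the next. Code: four dots.
- wheel_left_index (a point): Fixed point of the box at the nominal top of the left wheel's rim, 84 mm over the worktop. The worn, rubber-mounted wheels (1 mm per 10 N) sit up to 4 mm higher or lower, each its own way (not measured: feel for the rim). A shut fingertip pressed on the top and drawn along own x of the box drags the rim by friction (0.5 to 0.7); under 6 to 8 N it slips. One face is 21 mm of rim.
- wheel_mid (a joint): Angle in rad of the middle wheel (own y 22 mm of the box): 0 = one dot on top, +1.047 per further dot, endless (6.283 a turn). It grows when its top is drawn to own +x. A sprung detent holds it on each face: about 0.08 N m (4 N at the rim) to leave, falling to nothing half-way, then it snaps to the next. Code: one dot.
- wheel_mid_index (a point): Fixed point of the box at the nominal top of the middle wheel's rim, 84 mm over the worktop. The worn, rubber-mounted wheels (1 mm per 10 N) sit up to 4 mm higher or lower, each its own way (not measured: feel for the rim). A shut fingertip pressed on the top and drawn along own x of the box drags the rim by friction (0.5 to 0.7); under 6 to 8 N it slips. One face is 21 mm of rim.
- wheel_right (a joint): Angle in rad of the right wheel (own y -16 mm of the box): 0 = one dot on top, +1.047 per further dot, endless (6.283 a turn). It grows when its top is drawn to own +x. A sprung detent holds it on each face: about 0.08 N m (4 N at the rim) to leave, falling to nothing half-way, then it snaps to the next. Code: five dots.
- wheel_right_index (a point): Fixed point of the box at the nominal top of the right wheel's rim, 84 mm over the worktop. The worn, rubber-mounted wheels (1 mm per 10 N) sit up to 4 mm higher or lower, each its own way (not measured: feel for the rim). A shut fingertip pressed on the top and drawn along own x of the box drags the rim by friction (0.5 to 0.7); under 6 to 8 N it slips. One face is 21 mm of rim.
- tin_2: Low tin, 75 mm across, 58 mm tall, loose; origin at the centre of its foot.
- can_1: Drink can, 66 mm across, 115 mm tall, loose; origin at the centre of its foot.
- spice_jar_1: Spice jar with red cap and brown label, 45 mm across, 106 mm tall, loose; origin at the centre of its foot.
- spice_jar_3: Spice jar with orange and black cap top, 45 mm across, 106 mm tall, loose; origin at the centre of its foot.

How it is judged:
By the outcome, as a careful person would: the job done as asked, in the order asked, and still so for the second after the job is handed in, with the robot touching nothing.
It also fails if it takes over 67 s, if anything falls off the work surface, if the arm or the gripper's body presses on something with over 40 N, if the wrist force passes 120 N, or if a joint passes its speed limit or range.

## Robot

A 7-joint arm with a two-finger parallel gripper is mounted at the origin on a cart in front of the work surface, level with it; the furniture and walls round the work are solid. World frame = base frame: x ahead of the robot, y to its left, z up, the work surface at z = 0. Lengths are in m, angles in rad, forces in N, time in s.
With the tool pointing down it reaches from about 0.4 to 0.85 m from the base axis. Payload 10.4 kg.
Tool frame: the origin (TCP) lies on the centre line of the jaws, within the pads' length; the fingertips stand r.finger_overhang ahead of it and the grasp point (between the pads) lies 5 mm behind it (r.finger_overhang is the distance from the TCP to the fingertips, in m); z points along the fingers, y is the line along which they close (so a half turn about z gives the same grasp; the last joint's range is limited). The gripper opens to 87 mm and grips with 3 to 60 N. Pads are 19 mm wide; open, the fingers measure 117 mm over their backs; the gripper's body (75 mm by 190 mm) begins 51 mm behind the grasp point.
Start: joints at [1.138, 0.332, -0.065, 1.46, 0.022, 1.35, -0.088], TCP at [0.249, -0.573, 0.237] pointing down, gripper open.
Joint ranges: [-2.6, 2.6], [-0.5, 2.12], [-1.47, 1.34], [0.16, 2.42], [-1.27, 4.41], [0.06, 2.06], [-2.6, 2.6]. Speed limits (rad/s): [2.22, 2.22, 2.79, 2.79, 3.14, 3.14, 3.14].

## Interface

Orientations are given as a unit quaternion [x, y, z, w].
In Python, from bench import read_state, viewer, r gives the robot as it stands.
- The arm moves only by the tool carry_out, never from a script. Its argument "moves" is a list of rows, each a list of 6 numbers: the shift along the tool's x, y, z in units of 40 mm (1.0 is 40 mm), then the turn, a rotation vector about the tool's x, y, z in units of 8 degrees (1.0 is 8 degrees). A call has 1 to 20 rows; each row shifts and turns the commanded pose from where the row before left it, along the tool's axes as they then stand; what a row does not reach is not made up. A row lasts 1/8 s, in which the tool goes at most 62.5 mm and 10.7 degrees, less where a joint would pass 70% of its speed; a pose out of reach is approached as far as the arm can. A call is refused whole if a number of a shift passes 1 or a number of a turn 1, either way. A call with a gripper value outside its range is refused whole. "fingers" is the finger opening in mm, from 0 to 87, set as the call begins (left out, the last holds). The fingers move at their own pace and stop on an object; "force" is the grip in N (left out, the last holds). Time passes only in rows, so rows that do not move let the fingers close. It gives the time, the measured TCP pose, the force, the opening and the grip force at its end, in the units of the state.
- read_state(): the state, without advancing time (a new reading comes with each control period).
- viewer.camera(name): name is "scene" or "top" or "wrist"; returns a dict with "pixels" (400x640x3 uint8, red, green, blue), "range_z" (400x640 float32, m along the optical axis (not along the pixel's ray), 0 where there is no reading), "fx", "fy", "cx", "cy" (pixels), "xyz" and "orientation" of the camera in the world. Camera axes: x right, y down, z forward; pixel columns grow to the right and rows downward; lengths in m; the calibration is good to about 2 mm. A picture is of the moment at which its call begins.
- r.close_job(): hands the job in; it is judged then, once.
The state is a dict: "time": time; "joint_positions": joint angles; "joint_vel": joint speeds; "joint_torque": joint torques, N m; "ee_pos": TCP position; "eef_rot": TCP orientation; "ft_force": force on the tool from outside, world axes, zero at the start; "torque": the same for the moment, N m; "width": finger opening in m; "grip_force": force on a finger pad.
Only numpy, scipy, OpenCV 4.12 (cv2) and the standard library are available. Lean on these libraries where they do the work, as an engineer would, in place of code of your own. Each camera call takes 0.05 s, during which the arm holds its last target. There are 200 camera calls.

## Working session

There is one attempt and no reset: what is moved stays moved. The work goes in short steps, Python scripts to look and compute and a tool call to move; the robot and the scene stay as the last step left them, time stands still between calls to the robot, and variables do not carry over. Pictures are saved under pics/ and viewed, at most 10 in all, crops included, and the job is handed in when it is done.

Besides the shell and the picture viewer there is one more tool, called after "Request:" as name(argument=value, ...), one argument or row to a line, values as JSON. carry_out: Moves the arm, as the interface text tells. Its arguments: {"type":"object","properties":{"moves":{"type":"array","items":{"type":"array","items":{"type":"number"}}},"fingers":{"type":"number"},"force":{"type":"number"}},"required":["moves"]}

```bash
ls; mkdir -p pics; python3 - <<'E'
from bench import read_state, viewer, r
import cv2,json
s=read_state(); print(s, r.finger_overhang)
for n in ("scene","top"):
    c=viewer.camera(n); cv2.imwrite(f"pics/{n}0.png",c["pixels"][:,:,::-1])
    print(n,c["fx"],c["fy"],c["cx"],c["cy"],c["xyz"],c["orientation"])
E
```

```text
pics
{'time': 0.0, 'joint_positions': array([ 1.13838105,  0.33288621, -0.06472407,  1.46092472,  0.02159886,
        1.34991619, -0.08852238]), 'joint_vel': array([ 0.00103187, -0.00063294, -0.00111004, -0.00186532, -0.00050557,
        0.0009853 ,  0.00018752]), 'joint_torque': array([ 5.12254303e-05, -6.23249888e+01,  2.45352031e-02, -3.89891553e+01,
       -6.12494652e-02,  3.98023822e-02,  1.11802201e-04]), 'ee_pos': array([ 0.24888731, -0.57290569,  0.23575296]), 'eef_rot': array([ 9.79077416e-01,  2.03486844e-01, -1.74526017e-04, -6.97935085e-04]), 'ft_force': array([ 0.13629831, -0.44788113, -0.14669028]), 'torque': array([0.03183502, 0.05221026, 0.02052486]), 'grip_force': 0.0, 'width': 0.08651172148891731} 0.014
scene 375.31637007080593 375.31637007080593 316.59992423412757 196.21265332708748 [0.3272047  0.14395823 0.68041182] [-0.20945342  0.89720935 -0.38030745  0.08069011]
top 423.20201759981484 423.20201759981484 317.13228173327514 200.52088219748325 [ 0.49690779 -0.41258513  0.92000882] [ 0.71475329 -0.69670783  0.04869776 -0.03680312]
```

View pics/top0.png

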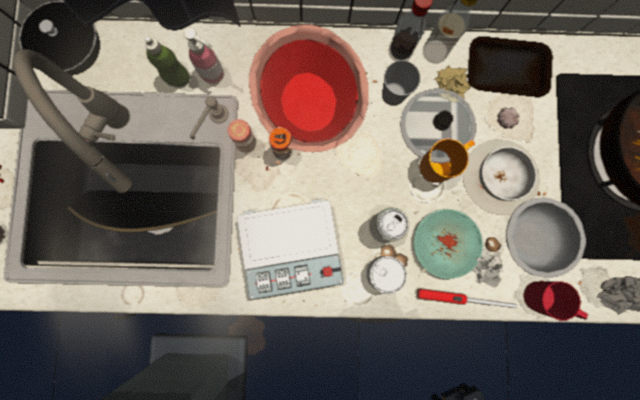

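View pics/scene0.png

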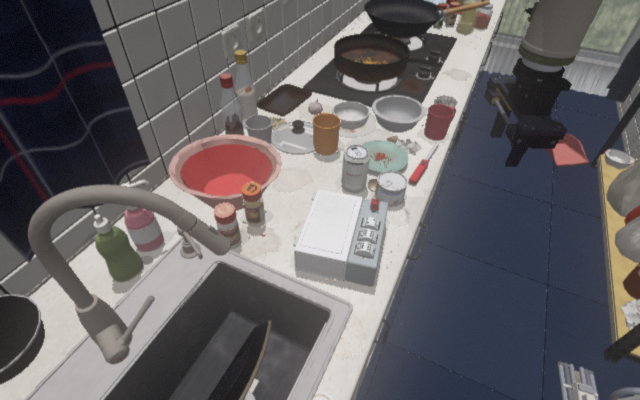

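The top view shows the box at about (290,250), wheels at (263,281), (283,278), (303,276) and the red tab at (327,271). The can is at (390,226) and the tin at (386,274). Next I measure the box.

```bash
cat > h.py <<'E'
import numpy as np, cv2
from scipy.spatial.transform import Rotation as R
from bench import read_state, viewer, r
def cloud(c):
    v,u=np.mgrid[0:400,0:640]; d=c["range_z"]
    p=np.stack([(u-c["cx"])/c["fx"]*d,(v-c["cy"])/c["fy"]*d,d],-1)
    return p@R.from_quat(c["orientation"]).as_matrix().T+c["xyz"]
def ray(c,u,v,z):
    d=R.from_quat(c["orientation"]).as_matrix()@[(u-c["cx"])/c["fx"],(v-c["cy"])/c["fy"],1]
    return c["xyz"]+d*(z-c["xyz"][2])/d[2]
def red(c):
    h=cv2.cvtColor(c["pixels"],cv2.COLOR_RGB2HSV)
    return ((h[...,0]<8)|(h[...,0]>172))&(h[...,1]>150)&(h[...,2]>90)
E
python3 - <<'E'
from h import *
c=viewer.camera("top"); P=cloud(c); z=P[...,2]
roi=np.zeros((400,640),bool); roi[195:305,230:350]=1
m=(roi&(z>.055)&(z<.08)).astype(np.uint8)
pts=P[m>0]; (cx,cy),sz,a=cv2.minAreaRect(pts[:,:2].astype(np.float32)); print("box",cx,cy,sz,a,np.median(pts[:,2]))
print(cv2.boxPoints(((cx,cy),sz,a)))
m2=roi&red(c); m2[:260]=0;m2[:,:315]=0
v,u=np.nonzero(m2); print("tab px",u.mean(),v.mean(),len(u),ray(c,u.mean(),v.mean(),.09), np.median(P[m2],0), z[m2].max())
for u,v in((263,281),(283,278),(303,276)): print(ray(c,u,v,.084),P[v,u])
for n,(u,v,h) in dict(tin=(386,272,.058),can=(392,222,.115)).items(): print(n,ray(c,u,v,h))
cv2.imwrite("pics/w1.png",cv2.resize(c["pixels"][255:300,240:345,::-1],None,fx=7,fy=7,interpolation=cv2.INTER_CUBIC))
E
```

```text
box 0.5044829249382019 -0.3730112314224243 (0.17505092918872833, 0.19015243649482727) 10.90670108795166 0.06963818222451323
[[ 0.40054908 -0.29621315]
 [ 0.43652788 -0.48293078]
 [ 0.6084168  -0.4498093 ]
 [ 0.572438   -0.26309168]]
tab px 326.94642857142856 271.25 56 [ 0.46051028 -0.44772212  0.09      ] [ 0.46104458 -0.44763394  0.09292767] 0.09632504882797988
[ 0.43863279 -0.32422981  0.084     ] [ 0.43877691 -0.32444831  0.08606745]
[ 0.44527294 -0.362791    0.084     ] [ 0.44519363 -0.36271451  0.08271594]
[ 0.45001617 -0.40153766  0.084     ] [ 0.44971166 -0.40146592  0.07857089]
tin [ 0.46043066 -0.56825002  0.058     ]
can [ 0.55744447 -0.56900274  0.115     ]
```

View pics/w1.png

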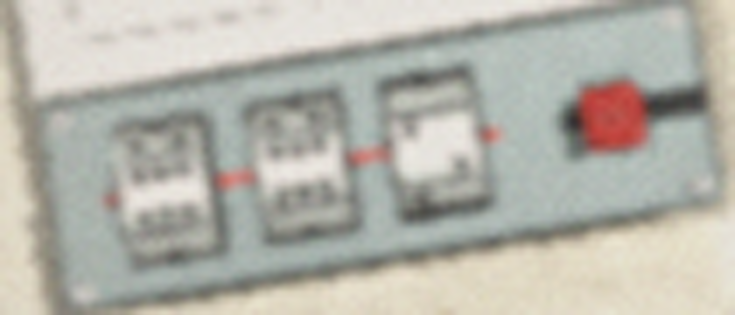

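The left and middle wheels show 6 and the right one 2; I'll verify from close by. The wheel points measured match the box geometry at yaw 10.9°. I turn the tool so its y axis runs along the box's x, shut the fingers and go above the middle wheel.

Request:
carry_out(
  moves=[
    [0,0,0,0,0,-0.968],
    [0,0,0,0,0,-0.968],
    [0,0,0,0,0,-0.968],
    [0,0,0,0,0,-0.968],
    [0,0,0,0,0,-0.968],
    [0,0,0,0,0,-0.968],
    [0,0,0,0,0,-0.968],
    [0,0,0,0,0,-0.968],
    [0,0,0,0,0,-0.968],
    [0,0,0,0,0,-0.968],
    [0.53,0.73,0,0,0,0],
    [0.53,0.73,0,0,0,0],
    [0.53,0.73,0,0,0,0],
    [0.53,0.73,0,0,0,0],
    [0.53,0.73,0,0,0,0],
    [0.53,0.73,0,0,0,0],
    [0.53,0.73,0,0,0,0],
    [0.53,0.73,0,0,0,0],
    [0,0,0,0,0,0],
    [0,0,0,0,0,0],
  ],
  fingers=0,
  force=20,
)

```text
time: 2.65
ee_pos: [0.4457, -0.363, 0.2363]
eef_rot: [0.637, 0.771, -0.0, -0.0]
ft_force: [0.3, 0.6, 1.0]
width: 0.0004
grip_force: 0.0
```

```bash
cat >> h.py <<'E'
a=np.radians(10.9); C=np.array([.5045,-.373]); ex=np.array([np.cos(a),np.sin(a)]); ey=np.array([-ex[1],ex[0]])
def own(p): d=np.array(p)[:2]-C; return np.round([d@ex*1e3,d@ey*1e3],1)
def st():
    s=read_state(); m=R.from_quat(s["eef_rot"]).as_matrix(); f=s["ft_force"]
    print("t",round(s["time"],2),"own",own(s["ee_pos"]),"tip z",round((s["ee_pos"][2]-.014)*1e3,2),"f own",np.round([f[:2]@ex,f[:2]@ey,f[2]],2),"toolx-own y err deg",round(np.degrees(np.arctan2(m[1,0],m[0,0]))-100.9,2),"tilt",np.round(m[2],3),"w",s["width"])
E
python3 - <<'E'
from h import *
st()
c=viewer.camera("wrist"); print(c["xyz"]); cv2.imwrite("pics/wr1.png",c["pixels"][:,:,::-1])
P=cloud(c)
np.savez("wr1.npz",P=P,px=c["pixels"])
E
```

```text
t 2.65 own [-55.9  20.9] tip z 222.31 f own [0.45 0.57 1.02] toolx-own y err deg -0.01 tilt [-0.    -0.001 -1.   ] w 0.00041408944166926683
[ 0.43257547 -0.29218649  0.38477358]
```

View pics/wr1.png

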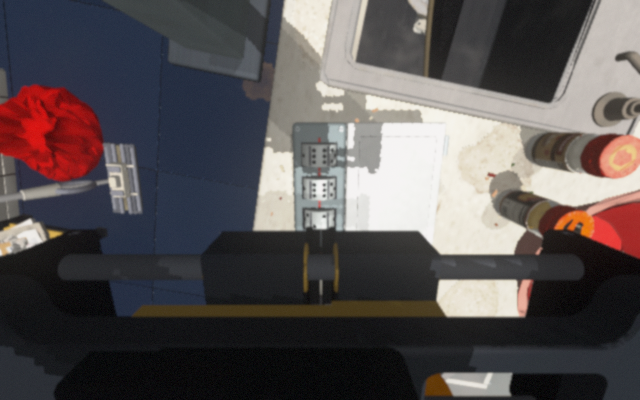

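The wrist view shows the wheels at (319,154), (319,188) and (320,215), with own +x to the right. I enlarge the dots.

```bash
python3 - <<'E'
from h import *
d=np.load("wr1.npz"); px=d["px"]; P=d["P"]
cv2.imwrite("pics/wr1c.png",cv2.resize(px[120:232,285:360,::-1],None,fx=5,fy=5,interpolation=cv2.INTER_CUBIC))
for y0,y1 in((145,165),(178,198),(210,222)):
    q=P[y0:y1,305:336].reshape(-1,3); q=q[(q[:,2]>.0755)&(q[:,2]<.095)]; 
    o=np.array([own(p) for p in q]); print(o.mean(0),np.percentile(o,[2,98],axis=0).tolist(),np.percentile(q[:,2],[50,90,98]))
E
```

```text
[-56.04698206  62.66150082] [[-72.3, 52.4], [-39.5, 72.7]] [0.08592009 0.08802038 0.08858573]
[-57.02402827  25.5869258 ] [[-73.0, 14.7], [-41.3, 35.5]] [0.08213252 0.08440682 0.08504607]
[-57.30814815  -8.29888889] [[-70.162, -15.362], [-44.3, -2.3]] [0.07913245 0.08090772 0.08141306]
```

View pics/wr1c.png

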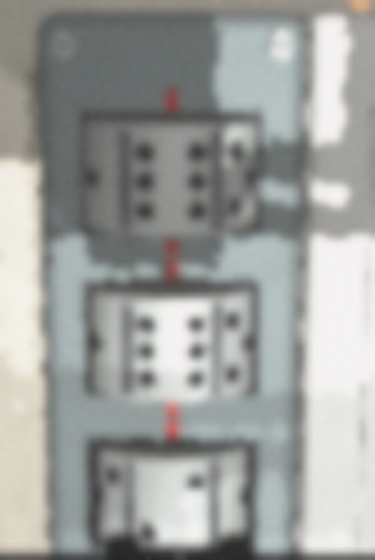

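The dots are confirmed: left 6, middle 6, right 2, with the rim heights near 88, 84.5 and 81 mm. The middle wheel needs one face towards +x. I start 9 mm ahead of the axle and come down to about 90 mm.

Request:
carry_out(
  moves=[
    [0.02,-0.22,0.5,0,0,0],
    [0,0,0.7,0,0,0],
    [0,0,0.7,0,0,0],
    [0,0,0.7,0,0,0],
    [0,0,0.4,0,0,0],
    [0,0,0.2,0,0,0],
    [0,0,0.1,0,0,0],
    [0,0,0,0,0,0],
    [0,0,0,0,0,0],
  ],
)

```text
time: 3.82
ee_pos: [0.4378, -0.3636, 0.1053]
eef_rot: [0.637, 0.771, -0.0, 0.001]
ft_force: [0.3, -0.2, -0.4]
width: 0.0005
grip_force: 0.0
```

```bash
python3 -c "
from h import *
st()"
```

```text
t 3.83 own [-63.7  21.8] tip z 91.29 f own [ 0.29 -0.21 -0.4 ] toolx-own y err deg 0.02 tilt [-0.001  0.001 -1.   ] w 0.0004509507872829397
```

Request:
carry_out(
  moves=[
    [0,0,0.05,0,0,0],
    [0,0,0.05,0,0,0],
    [0,0,0.025,0,0,0],
    [0,0,0.025,0,0,0],
    [0,0,0,0,0,0],
  ],
)

```text
time: 4.45
ee_pos: [0.4375, -0.3634, 0.0986]
eef_rot: [0.637, 0.771, 0.0, 0.0]
ft_force: [0.5, 0.0, 0.1]
width: 0.0007
grip_force: 0.1
```

Request:
carry_out(
  moves=[
    [0,0,0.02,0,0,0],
    [0,0,0.02,0,0,0],
    [0,0,0,0,0,0],
  ],
)

```text
time: 4.82
ee_pos: [0.4377, -0.3635, 0.0976]
eef_rot: [0.637, 0.771, -0.0, 0.0]
ft_force: [-2.5, 2.0, 6.3]
width: 0.0007
grip_force: 3.5
```

Request:
carry_out(
  moves=[
    [0,0,0.012,0,0,0],
    [0,0,0,0,0,0],
  ],
)

```text
time: 5.08
ee_pos: [0.4377, -0.3635, 0.0974]
eef_rot: [0.637, 0.771, -0.0, 0.0]
ft_force: [-2.6, 1.7, 9.1]
width: 0.0007
grip_force: 4.5
```

Request:
carry_out(
  moves=[
    [0,0,0.01,0,0,0],
    [0,0.06,0,0,0,0],
    [0,0.06,0,0,0,0],
  ],
)

```text
time: 5.45
ee_pos: [0.4422, -0.3627, 0.0972]
eef_rot: [0.637, 0.771, -0.0, 0.0]
ft_force: [-3.8, 2.0, 12.4]
width: 0.0004
grip_force: 5.9
```

```bash
python3 -c "
from h import *
st()"
```

```text
t 5.45 own [-59.3  21.9] tip z 83.18 f own [-3.3   2.7  12.37] toolx-own y err deg -0.0 tilt [-0.001 -0.    -1.   ] w 0.00037321289780296136
```

Request:
carry_out(
  moves=[
    [0,0.06,0,0,0,0],
    [0,0.06,0,0,0,0],
    [0,0.06,0,0,0,0],
  ],
)

```text
time: 5.82
ee_pos: [0.4504, -0.3611, 0.0973]
eef_rot: [0.636, 0.771, 0.0, 0.001]
ft_force: [-0.0, 1.8, 8.8]
width: 0.0007
grip_force: 4.1
```

Request:
carry_out(
  moves=[
    [0,0.06,0,0,0,0],
    [0,0.06,0,0,0,0],
    [0,0.06,0,0,0,0],
  ],
)

```text
time: 6.2
ee_pos: [0.4575, -0.3597, 0.0968]
eef_rot: [0.636, 0.771, 0.0, 0.001]
ft_force: [0.2, 0.7, 3.9]
width: 0.0004
grip_force: 2.0
```

Request:
carry_out(
  moves=[
    [0,0,-0.1,0,0,0],
    [0,0,-0.3,0,0,0],
    [0.15,0,-0.5,0,0,0],
    [0,0,0,0,0,0],
  ],
)

```text
time: 6.7
ee_pos: [0.4562, -0.354, 0.1346]
eef_rot: [0.636, 0.771, -0.0, 0.002]
ft_force: [-0.0, -0.1, -0.2]
width: 0.0003
grip_force: 0.0
```

```bash
cat >> h.py <<'E'
def wcrop(name):
    c=viewer.camera("wrist"); P=cloud(c); m=np.abs(P[...,2]-.08)<.014
    s=read_state()["ee_pos"]
    # project the wheel row (own y +90..-95) into the picture
    Rm=R.from_quat(c["orientation"]).as_matrix(); uv=[]
    for x,y in((-85,90),(-25,-60)):
        w=np.r_[C+ex*x/1e3+ey*y/1e3,.08]; p=Rm.T@(w-c["xyz"]); uv.append((p[0]/p[2]*c["fx"]+c["cx"],p[1]/p[2]*c["fy"]+c["cy"]))
    u0,u1=sorted((uv[0][0],uv[1][0])); v0,v1=sorted((uv[0][1],uv[1][1]))
    u0,v0=max(0,int(u0)),max(0,int(v0)); u1,v1=min(640,int(u1)+1),min(400,int(v1)+1)
    g=c["pixels"][v0:v1,u0:u1,::-1]; k=min(6,580/g.shape[0],780/g.shape[1])
    cv2.imwrite(name,cv2.resize(g,None,fx=k,fy=k,interpolation=cv2.INTER_CUBIC)); print(u0,u1,v0,v1,k)
E
python3 -c "
from h import *
st(); wcrop('pics/w3.png')"
```

```text
t 6.7 own [-43.9  27.8] tip z 120.61 f own [-0.06 -0.12 -0.17] toolx-own y err deg 0.04 tilt [-0.003  0.002 -1.   ] w 0.0002646651959012689
262 342 139 318 3.2402234636871508
```

View pics/w3.png

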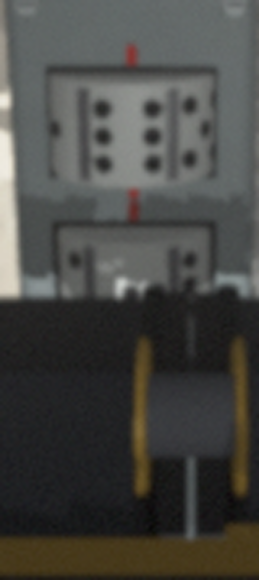

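The middle wheel now has 2 at the front and 6 at the back, so it shows one dot. The left wheel still shows 6 and needs two faces towards -x.

Request:
carry_out(
  moves=[
    [0.4,-0.06,0,0,0,0],
    [0.4,0,0.3,0,0,0],
    [0,0,0.3,0,0,0],
    [0,0,0.12,0,0,0],
    [0,0,0.03,0,0,0],
    [0,0,0,0,0,0],
    [0,0,0,0,0,0],
  ],
)

```text
time: 7.62
ee_pos: [0.447, -0.3232, 0.1023]
eef_rot: [0.637, 0.771, 0.0, 0.0]
ft_force: [-0.6, 0.6, -0.1]
width: 0.0003
grip_force: 0.0
```

```bash
python3 -c "
from h import *
st()"
```

```text
t 7.62 own [-47.1  59.8] tip z 88.34 f own [-0.42  0.74 -0.15] toolx-own y err deg 0.01 tilt [-0.  0. -1.] w 0.00029736113115464194
```

Request:
carry_out(
  moves=[
    [0,0,0.02,0,0,0],
    [0,0,0.02,0,0,0],
    [0,0,0,0,0,0],
  ],
)

```text
time: 8.0
ee_pos: [0.447, -0.3231, 0.1009]
eef_rot: [0.637, 0.771, -0.0, 0.0]
ft_force: [0.6, 0.0, 3.3]
width: 0.0004
grip_force: 1.8
```

Request:
carry_out(
  moves=[
    [0,0,0.018,0,0,0],
    [0,0,0.012,0,0,0],
    [0,0,0,0,0,0],
  ],
)

```text
time: 8.38
ee_pos: [0.4475, -0.3231, 0.1003]
eef_rot: [0.637, 0.771, 0.0, 0.001]
ft_force: [-1.4, 0.9, 9.8]
width: 0.0002
grip_force: 4.9
```

Request:
carry_out(
  moves=[
    [0,-0.06,0.009,0,0,0],
    [0,-0.06,0,0,0,0],
  ],
)

```text
time: 8.62
ee_pos: [0.4448, -0.3236, 0.1006]
eef_rot: [0.636, 0.772, 0.001, 0.003]
ft_force: [6.9, 0.6, 9.1]
width: 0.0003
grip_force: 5.1
```

Request:
carry_out(
  moves=[
    [0,-0.06,0,0,0,0],
    [0,-0.06,0,0,0,0],
  ],
)

```text
time: 8.88
ee_pos: [0.4397, -0.3246, 0.1007]
eef_rot: [0.636, 0.772, 0.001, 0.002]
ft_force: [2.7, 1.9, 12.6]
width: 0.0004
grip_force: 6.3
```

Request:
carry_out(
  moves=[
    [0,-0.06,0,0,0,0],
    [0,-0.06,0,0,0,0],
    [0,-0.06,0,0,0,0],
    [0,-0.06,0,0,0,0],
  ],
)

```text
time: 9.38
ee_pos: [0.4281, -0.327, 0.1001]
eef_rot: [0.637, 0.771, -0.0, 0.001]
ft_force: [-5.4, 0.7, 11.7]
width: 0.0005
grip_force: 6.4
```

Request:
carry_out(
  moves=[
    [0,0,-0.1,0,0,0],
    [0,0,-0.25,0,0,0],
    [-0.2,0.4,-0.45,0,0,0],
    [-0.4,0,0,0,0,0],
    [0,0,0,0,0,0],
  ],
)

```text
time: 10.0
ee_pos: [0.4473, -0.3485, 0.1301]
eef_rot: [0.637, 0.771, -0.0, -0.0]
ft_force: [-0.1, 0.5, -0.2]
width: 0.0006
grip_force: 0.0
```

```bash
python3 -c "
from h import *
st(); wcrop('pics/w4.png')"
```

```text
t 10.0 own [-51.5  34.9] tip z 116.11 f own [-0.04  0.51 -0.23] toolx-own y err deg -0.09 tilt [ 0.    -0.001 -1.   ] w 0.0006172472873298004
272 352 150 329 3.2402234636871508
```

View pics/w4.png

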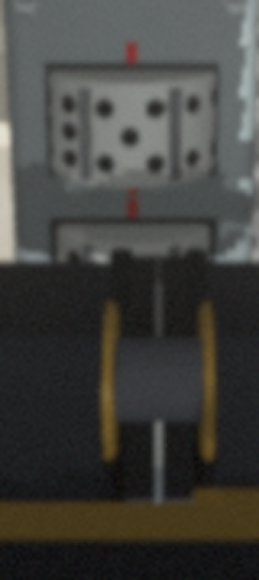

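The left wheel shows five dots now, so it needs one more stroke.

Request:
carry_out(
  moves=[
    [0.4,0.11,0,0,0,0],
    [0.23,0,0.2,0,0,0],
    [0,0,0.3,0,0,0],
    [0,0,0.15,0,0,0],
    [0,0,0.03,0,0,0],
    [0,0,0,0,0,0],
    [0,0,0,0,0,0],
  ],
)

```text
time: 10.92
ee_pos: [0.4479, -0.3217, 0.104]
eef_rot: [0.637, 0.771, 0.0, 0.0]
ft_force: [-0.4, -0.3, 0.3]
width: 0.0003
grip_force: 0.0
```

```bash
python3 -c "
from h import *
st()"
```

```text
t 10.93 own [-45.9  61.1] tip z 89.99 f own [-0.45 -0.21  0.29] toolx-own y err deg 0.0 tilt [-0.  0. -1.] w 0.0002923676310564634
```

Request:
carry_out(
  moves=[
    [-0.02,0,0.05,0,0,0],
    [0,0,0.03,0,0,0],
    [0,0,0.02,0,0,0],
    [0,0,0,0,0,0],
  ],
)

```text
time: 11.42
ee_pos: [0.4484, -0.3225, 0.1006]
eef_rot: [0.637, 0.771, -0.0, 0.001]
ft_force: [-1.7, 0.3, 7.7]
width: 0.0002
grip_force: 3.4
```

Request:
carry_out(
  moves=[
    [0,-0.06,0.016,0,0,0],
    [0,-0.06,0,0,0,0],
  ],
)

```text
time: 11.68
ee_pos: [0.4457, -0.323, 0.1006]
eef_rot: [0.636, 0.772, 0.001, 0.002]
ft_force: [5.5, 1.3, 7.1]
width: 0.0005
grip_force: 4.0
```

Request:
carry_out(
  moves=[
    [0,-0.06,0,0,0,0],
    [0,-0.06,0,0,0,0],
  ],
)

```text
time: 11.92
ee_pos: [0.4409, -0.324, 0.1009]
eef_rot: [0.636, 0.772, 0.001, 0.002]
ft_force: [2.9, 2.0, 10.3]
width: 0.0006
grip_force: 5.4
```

Request:
carry_out(
  moves=[
    [0,-0.06,0,0,0,0],
    [0,-0.06,0,0,0,0],
    [0,-0.06,0,0,0,0],
    [0,-0.06,0,0,0,0],
  ],
)

```text
time: 12.42
ee_pos: [0.4296, -0.3263, 0.1005]
eef_rot: [0.637, 0.771, -0.0, 0.001]
ft_force: [-4.6, 1.4, 12.0]
width: 0.0004
grip_force: 6.1
```

Request:
carry_out(
  moves=[
    [0,0,-0.1,0,0,0],
    [0,0,-0.25,0,0,0],
    [-0.2,0.2,-0.45,0,0,0],
    [-0.7,0,0,0,0,0],
    [-0.5,0,0,0,0,0],
    [-0.5,0,0,0,0,0],
    [0,0,0,0,0,0],
  ],
)

```text
time: 13.3
ee_pos: [0.4511, -0.4001, 0.1311]
eef_rot: [0.637, 0.771, -0.0, 0.0]
ft_force: [0.6, 0.7, 0.2]
width: 0.0008
grip_force: 0.0
```

```bash
python3 -c "
from h import *
st(); wcrop('pics/w5.png')"
```

```text
t 13.3 own [-57.6 -16.5] tip z 117.08 f own [0.7  0.61 0.21] toolx-own y err deg -0.08 tilt [-0.  0. -1.] w 0.0008222147459786319
278 361 71 275 2.843137254901961
```

View pics/w5.png

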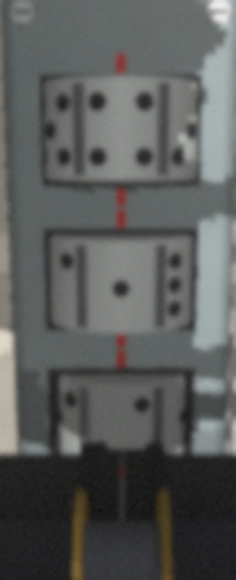

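The left wheel shows 4, the middle 1 and the right still 2. The right wheel needs three strokes towards +x.

Request:
carry_out(
  moves=[
    [0,-0.18,0.2,0,0,0],
    [0,0,0.35,0,0,0],
    [0,0,0.2,0,0,0],
    [0,0,0.08,0,0,0],
    [0,0,0.03,0,0,0],
    [0,0,0,0,0,0],
    [0,0,0,0,0,0],
  ],
)

```text
time: 14.22
ee_pos: [0.4444, -0.4005, 0.097]
eef_rot: [0.637, 0.771, -0.0, 0.0]
ft_force: [-0.4, 0.9, -0.3]
width: 0.0005
grip_force: 0.0
```

Request:
carry_out(
  moves=[
    [0,0,0.02,0,0,0],
    [0,0,0.02,0,0,0],
    [0,0,0,0,0,0],
  ],
)

```text
time: 14.6
ee_pos: [0.4443, -0.4004, 0.0952]
eef_rot: [0.637, 0.771, -0.0, 0.0]
ft_force: [-0.4, -0.1, 0.1]
width: 0.0001
grip_force: 0.3
```

Request:
carry_out(
  moves=[
    [0,0,0.02,0,0,0],
    [0,0,0.015,0,0,0],
    [0,0,0,0,0,0],
  ],
)

```text
time: 14.98
ee_pos: [0.4444, -0.4005, 0.0943]
eef_rot: [0.637, 0.771, -0.0, 0.0]
ft_force: [-1.3, 2.0, 6.5]
width: 0.0004
grip_force: 3.2
```

Request:
carry_out(
  moves=[
    [0,0,0.018,0,0,0],
    [0,0.06,0,0,0,0],
    [0,0.06,0,0,0,0],
  ],
)

```text
time: 15.35
ee_pos: [0.4487, -0.3997, 0.094]
eef_rot: [0.637, 0.771, -0.0, 0.0]
ft_force: [-4.3, 2.7, 10.9]
width: 0.0006
grip_force: 5.5
```

Request:
carry_out(
  moves=[
    [0,0.06,0,0,0,0],
    [0,0.06,0,0,0,0],
    [0,0.06,0,0,0,0],
  ],
)

```text
time: 15.72
ee_pos: [0.457, -0.3981, 0.0942]
eef_rot: [0.636, 0.771, 0.0, 0.001]
ft_force: [0.5, 1.5, 8.6]
width: 0.0004
grip_force: 3.9
```

Request:
carry_out(
  moves=[
    [0,0.06,0,0,0,0],
    [0,0.06,0,0,0,0],
    [0,0.06,0,0,0,0],
    [0,0,-0.1,0,0,0],
    [0,0,-0.2,0,0,0],
    [0,-0.48,0,0,0,0],
    [0,0,0.2,0,0,0],
    [0,0,0.03,0,0,0],
    [0,0,0,0,0,0],
    [0,0,0,0,0,0],
  ],
)

```text
time: 16.98
ee_pos: [0.4446, -0.4001, 0.0958]
eef_rot: [0.636, 0.771, 0.0, 0.0]
ft_force: [-0.2, -0.2, -0.5]
width: 0.0004
grip_force: 0.0
```

```bash
python3 -c "
from h import *
st()"
```

```text
t 16.98 own [-64.  -15.3] tip z 81.78 f own [-0.29 -0.19 -0.52] toolx-own y err deg 0.05 tilt [ 0.  0. -1.] w 0.00042950978956681613
```

Request:
carry_out(
  moves=[
    [0,0,0.03,0,0,0],
    [0,0,0.025,0,0,0],
    [0,0,0,0,0,0],
  ],
)

```text
time: 17.35
ee_pos: [0.4447, -0.4004, 0.0943]
eef_rot: [0.637, 0.771, 0.0, 0.0]
ft_force: [-1.8, 1.7, 6.8]
width: 0.0003
grip_force: 3.3
```

Same as before, so I repeat the stroke.

Request:
carry_out(
  moves=[
    [0,0,0.018,0,0,0],
    [0,0.06,0,0,0,0],
    [0,0.06,0,0,0,0],
  ],
)

```text
time: 17.73
ee_pos: [0.4488, -0.3996, 0.0939]
eef_rot: [0.637, 0.771, -0.0, 0.0]
ft_force: [-5.1, 2.8, 10.9]
width: 0.0007
grip_force: 5.6
```

Request:
carry_out(
  moves=[
    [0,0.06,0,0,0,0],
    [0,0.06,0,0,0,0],
    [0,0.06,0,0,0,0],
  ],
)

```text
time: 18.1
ee_pos: [0.4571, -0.398, 0.0941]
eef_rot: [0.636, 0.771, 0.0, 0.001]
ft_force: [0.6, 3.1, 8.2]
width: 0.0
grip_force: 4.0
```

Request:
carry_out(
  moves=[
    [0,0.06,0,0,0,0],
    [0,0.06,0,0,0,0],
    [0,0.06,0,0,0,0],
    [0,0,-0.1,0,0,0],
    [0,0,-0.2,0,0,0],
    [0,-0.48,0,0,0,0],
    [0,0,0.2,0,0,0],
    [0,0,0.03,0,0,0],
    [0,0,0,0,0,0],
    [0,0,0,0,0,0],
  ],
)

```text
time: 19.35
ee_pos: [0.4446, -0.4001, 0.0956]
eef_rot: [0.636, 0.771, 0.0, 0.0]
ft_force: [0.4, 0.1, 0.1]
width: 0.0001
grip_force: 0.0
```

Request:
carry_out(
  moves=[
    [0,0,0.03,0,0,0],
    [0,0,0.025,0,0,0],
    [0,0,0,0,0,0],
  ],
)

```text
time: 19.73
ee_pos: [0.4448, -0.4003, 0.0942]
eef_rot: [0.637, 0.771, 0.0, 0.0]
ft_force: [-1.7, 1.9, 7.0]
width: 0.0003
grip_force: 3.6
```

Request:
carry_out(
  moves=[
    [0,0,0.018,0,0,0],
    [0,0.06,0,0,0,0],
    [0,0.06,0,0,0,0],
  ],
)

```text
time: 20.1
ee_pos: [0.4489, -0.3995, 0.0939]
eef_rot: [0.637, 0.771, -0.0, 0.0]
ft_force: [-5.5, 4.0, 12.2]
width: 0.0006
grip_force: 5.9
```

Request:
carry_out(
  moves=[
    [0,0.06,0,0,0,0],
    [0,0.06,0,0,0,0],
    [0,0.06,0,0,0,0],
  ],
)

```text
time: 20.48
ee_pos: [0.4572, -0.398, 0.094]
eef_rot: [0.636, 0.771, 0.0, 0.001]
ft_force: [0.4, 2.7, 8.3]
width: 0.0008
grip_force: 4.2
```

Request:
carry_out(
  moves=[
    [0,0.06,0,0,0,0],
    [0,0.06,0,0,0,0],
    [0,0.06,0,0,0,0],
    [0,0,-0.1,0,0,0],
    [0,0,-0.4,0,0,0],
    [0,-0.2,-0.6,0,0,0],
    [-0.5,0,0,0,0,0],
    [-0.5,0,0,0,0,0],
    [-0.3,0,0,0,0,0],
    [0,0,0,0,0,0],
  ],
)

```text
time: 21.72
ee_pos: [0.4647, -0.4499, 0.1368]
eef_rot: [0.637, 0.771, -0.0, -0.0]
ft_force: [-0.5, -0.4, 0.0]
width: 0.0007
grip_force: 0.0
```

```bash
python3 -c "
from h import *
st(); wcrop('pics/w6.png')"
```

```text
t 21.73 own [-53.6 -68. ] tip z 122.79 f own [-0.6  -0.32  0.02] toolx-own y err deg -0.04 tilt [ 0. -0. -1.] w 0.0007150432730955169
270 357 0 211 2.748815165876777
```

View pics/w6.png

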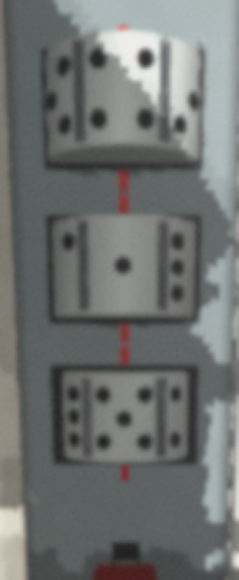

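All three wheels are on the code 4-1-5. Now I lower the fingertip into the gap between the right wheel and the tab.

Request:
carry_out(
  moves=[
    [0.3,-0.05,0,0,0,0],
    [0.31,0,0,0,0,0],
    [0,0,0,0,0,0],
    [0,0,0.4,0,0,0],
    [0,0,0.4,0,0,0],
    [0,0,0.3,0,0,0],
    [0,0,0,0,0,0],
    [0,0,0,0,0,0],
  ],
)

```text
time: 22.78
ee_pos: [0.4587, -0.4259, 0.0929]
eef_rot: [0.637, 0.771, 0.0, 0.0]
ft_force: [-0.3, -0.2, -1.1]
width: 0.0003
grip_force: 0.0
```

```bash
python3 -c "
from h import *
st()"
```

```text
t 22.77 own [-55.  -43.3] tip z 78.93 f own [-0.31 -0.15 -1.09] toolx-own y err deg 0.02 tilt [-0.  0. -1.] w 0.00027583615980658355
```

Request:
carry_out(
  moves=[
    [-0.08,0,0,0,0,0],
    [-0.08,0,0,0,0,0],
    [-0.08,0,0,0,0,0],
    [0,0,0,0,0,0],
  ],
)

```text
time: 23.28
ee_pos: [0.4605, -0.4355, 0.0928]
eef_rot: [0.637, 0.771, -0.0, 0.0]
ft_force: [-0.3, 1.2, 0.7]
width: 0.0003
grip_force: 0.3
```

Request:
carry_out(
  moves=[
    [-0.08,0,0,0,0,0],
    [-0.08,0,0,0,0,0],
    [-0.06,0,0,0,0,0],
    [0,0,0,0,0,0],
  ],
)

```text
time: 23.78
ee_pos: [0.4619, -0.4443, 0.0927]
eef_rot: [0.637, 0.771, -0.0, 0.0]
ft_force: [-0.3, 0.3, -0.1]
width: 0.0005
grip_force: 0.2
```

```bash
python3 -c "
from h import *
st()"
```

```text
t 23.77 own [-55.3 -62. ] tip z 78.66 f own [-0.27  0.36 -0.1 ] toolx-own y err deg -0.0 tilt [-0.001  0.    -1.   ] w 0.0005278077959470491
```

Request:
carry_out(
  moves=[
    [-0.03,0,0,0,0,0],
    [-0.03,0,0,0,0,0],
  ],
)

```text
time: 24.02
ee_pos: [0.462, -0.4445, 0.0926]
eef_rot: [0.636, 0.771, 0.001, -0.002]
ft_force: [-4.3, 10.2, 7.6]
width: 0.0006
grip_force: 5.9
```

Request:
carry_out(
  moves=[
    [-0.03,0,0,0,0,0],
    [0,0,0,0,0,0],
  ],
)

```text
time: 24.28
ee_pos: [0.462, -0.4446, 0.0925]
eef_rot: [0.636, 0.772, 0.001, -0.003]
ft_force: [-7.0, 12.8, 9.1]
width: 0.0004
grip_force: 7.0
```

```bash
python3 -c "
from h import *
st()"
```

```text
t 24.27 own [-55.2 -62.3] tip z 78.54 f own [-4.46 13.87  9.11] toolx-own y err deg 0.09 tilt [ 0.005 -0.002 -1.   ] w 0.0003532200598377332
```

Request:
carry_out(
  moves=[
    [0.15,0,0,0,0,0],
    [0,0,0,0,0,0],
  ],
)

```text
time: 24.52
ee_pos: [0.4615, -0.4417, 0.0928]
eef_rot: [0.637, 0.771, -0.0, 0.0]
ft_force: [0.9, -0.5, -0.2]
width: 0.0004
grip_force: 0.0
```

```bash
python3 - <<'E'
from h import *
st(); c=viewer.camera("scene"); cv2.imwrite("pics/s7.png",cv2.resize(c["pixels"][130:290,270:470,::-1],None,fx=3.7,fy=3.7,interpolation=cv2.INTER_CUBIC))
E
```

```text
t 24.52 own [-55.3 -59.3] tip z 78.82 f own [ 0.83 -0.66 -0.19] toolx-own y err deg 0.02 tilt [-0.001  0.    -1.   ] w 0.00042066852391339977
```

View pics/s7.png

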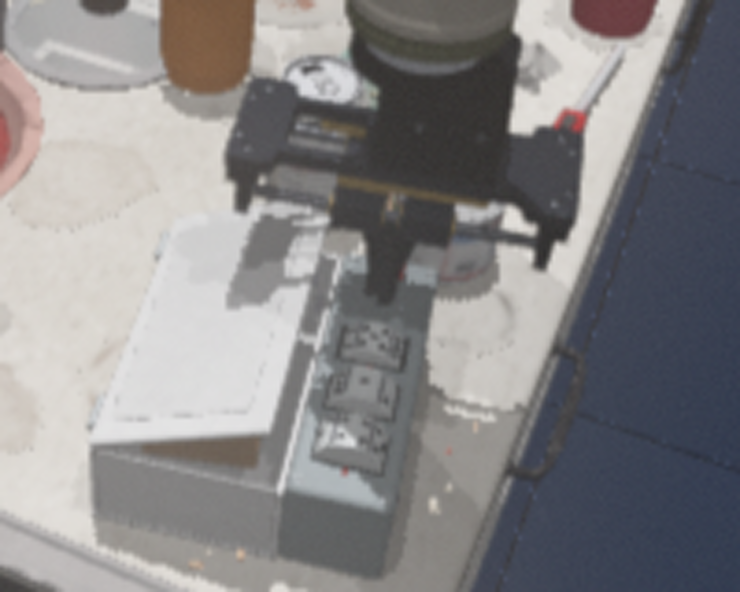

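The lid is ajar and the wheels still show 4-1-5. I retreat straight up and then check how far the bolt travelled.

Request:
carry_out(
  moves=[
    [0.05,0,-0.2,0,0,0],
    [0,0,-0.6,0,0,0],
    [0,0,-0.8,0,0,0],
    [0,0,-0.8,0,0,0],
    [0,0,-0.8,0,0,0],
    [0,-0.7,-0.3,0,0,0],
    [0,-0.7,0,0,0,0],
    [-0.5,-0.7,0,0,0,0],
    [-0.8,-0.7,0,0,0,0],
    [-0.8,0,0,0,0,0],
    [-0.8,0,0,0,0,0],
    [-0.8,0,0,0,0,0],
    [0,0,0,0,0,0],
    [0,0,0,0,0,0],
  ],
)

```text
time: 26.32
ee_pos: [0.3794, -0.6055, 0.233]
eef_rot: [0.637, 0.771, 0.0, 0.0]
ft_force: [0.7, 0.1, -0.2]
width: 0.0006
grip_force: 0.0
```

```bash
python3 - <<'E'
from h import *
st(); c=viewer.camera("top"); P=cloud(c); z=P[...,2]
m=red(c); m[:255]=0;m[300:]=0;m[:,:315]=0;m[:,360:]=0
v,u=np.nonzero(m); p=ray(c,u.mean(),v.mean(),.09); print("tab",len(u),p,own(p))
roi=np.zeros_like(m);roi[195:300,230:350]=1; print("lid zmax",np.percentile(z[roi],99))
for n,(u,v,h) in dict(tin=(386,272,.058),can=(392,222,.115)).items():
    q=P[v-25:v+26,u-25:u+26].reshape(-1,3); q=q[np.abs(q[:,2]-h)<.006]; print(n,len(q),np.median(q,0))
cv2.imwrite("pics/t9.png",c["pixels"][:,:,::-1])
a=cv2.imread("pics/top0.png").astype(int)[110:300,220:420]; b=c["pixels"][110:300,220:420,::-1].astype(int)
d=np.abs(a-b).max(2)>60; ys,xs=np.nonzero(d); print("diff px",len(ys), "right of box",(d[:,130:]).sum(),"jars",(d[:60,:90]).sum())
E
```

```text
t 26.32 own [-166.8 -204.7] tip z 219.0 f own [ 0.68 -0.05 -0.15] toolx-own y err deg 0.04 tilt [ 0.  0. -1.] w 0.0006435910126875031
tab 63 [ 0.46348311 -0.46322416  0.09      ] [-57.3 -80.8]
lid zmax 0.11320057329793717
tin 1001 [ 0.45577446 -0.57307549  0.05453258]
can 608 [ 0.55521779 -0.57305654  0.11150735]
diff px 1240 right of box 592 jars 0
```

```bash
python3 - <<'E'
import cv2,numpy as np
a=cv2.imread("pics/top0.png",0);b=cv2.imread("pics/t9.png",0)
for n,(x0,x1,y0,y1) in dict(tin=(366,406,254,294),can=(368,408,204,246),jar1=(225,258,117,155),jar3=(265,296,122,162)).items():
    m=cv2.matchTemplate(b[y0-10:y1+10,x0-10:x1+10],a[y0:y1,x0:x1],cv2.TM_CCOEFF_NORMED);_,s,_,l=cv2.minMaxLoc(m);print(n,round(s,3),l[0]-10,l[1]-10)
E
```

```text
tin 0.869 0 0
can 0.992 0 0
jar1 0.995 0 0
jar3 0.995 0 0
```

Nothing else has moved; the tin's lower match score is probably the arm's shadow. The bolt is drawn about 16 mm and the lid is up, so I hand in the job.

```bash
python3 -c "
from bench import r
print(r.close_job())"
```

```text
the job is handed in; nothing more can be done
None
```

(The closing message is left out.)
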